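# Key a slip-clutch pulley onto the stirrer drive

### The job

Fit the belt pulley to the paint stirrer's drive: take the loose brass key from its wooden block and drop it into the shaft's slot until it stands on the bottom, then slide the pulley down the shaft with its keyway over the key until it sits flat on the shaft's shoulder, and let go. Work by feel and never press hard: keep the pulley's load on the drive and on the key under 30 N. Leave the other things on the bench where they are.

Things in the scene. Friction and masses are not known exactly. Their poses are not given: they have to be found in the camera images.
- drive: Paint stirrer drive, bolted down; its shaft does not turn. Blue gearbox 100 x 80 mm, top 45 mm above the bench; lying motor toward -x, top 54 mm above the bench. An upright steel shaft rises from the gearbox through a wide shoulder. Origin on the bench, on the shaft's axis; z up, x toward the side of the shaft where the key slot opens.
- shaft_shoulder (a point): On the shaft's axis at the shoulder's flat top (radius 27 mm), 77 mm above the bench; axes as the drive's. Above it the shaft has radius 14 and stands 30 mm tall, its top edge bevelled 2 mm.
- slot_floor (a point): Centre of the slot's floor, where the key's foot must stand: 14.45 mm along x from the axis, 28 mm below the shoulder, 58 mm below the shaft's top; axes as the drive's. The slot is 11.6 mm wide and runs down from the shaft's top, open outward (+x), its back 8.7 mm from the axis; in the shoulder it goes on as a closed pocket 11.6 mm wide, 8.7 to 20.2 mm from the axis and 28 mm deep.
- key_center (a point): Centre of the loose brass key, an upright square bar 10 x 10 x 50 mm, 40 g, ends bevelled 1.2 mm; z along its length, x and y square to its sides. It starts upright in the block's hole, its top 55 mm above the bench, 30 mm of it showing. Let go once its foot is in the pocket, it falls to the floor; its top is then 8 mm below the shaft's top.
- key_foot (a point): Centre of the key's lower end, 25 mm below key_center.
- key_block: Fixed wooden block 75 x 60 x 25 mm with a square hole 11 x 11 mm, 20 mm deep, in the middle of its top, that holds the key. Origin under its centre on the bench, z up, x along its 75 mm side.
- pulley_center (a point): Centre of the loose belt pulley: aluminium toothed rim of diameter 62 mm, height 36 mm, 0.4 kg, lying flat, z up; grip it across the rim. x points to the red dot on the rim's top. In the rim a brass hub is held by a slip clutch that slips at 0.5 N m. The hub's keyway stands up to 0.5 rad to either side of the red dot, at an angle that is not reported.
- pulley_foot (a point): Centre of the pulley's lower face, 18 mm below pulley_center; at shaft_shoulder when seated. The hub's bore is 30 mm wide, bevelled 2 mm below; its keyway is 11.6 mm wide, reaches 22.3 mm from the axis and passes over the key within about 0.06 rad. Out of line, the pulley rests on the key's top 22 mm above the shoulder; turned until keyway and key meet it can go down.
- air_cap: Spray gun air cap, 30 mm wide, 24 mm high, between robot and drive; leave alone.
- sample_tin: Closed sample tin, 67 mm wide, 73 mm high, on the right; leave alone.
- measuring_cup: Clear plastic mixing cup, 73 mm wide, 86 mm high, on the left; leave alone.
There are look-alikes about, which are no part of the job. There is more than one size of the part that bears pulley_center; the job needs the larger.

How it is judged:
By the outcome, as a careful person would: the job done as asked, in the order asked, and still so for the second after the job is handed in, with the robot touching nothing.
It also fails if it takes over 72 s, if anything falls off the work surface, if the arm or the gripper's body presses on something with over 40 N, if the wrist force passes 120 N, or if a joint passes its speed limit or range.

### The arm

A 6-joint arm with a two-finger parallel gripper is mounted at the origin on a cart in front of the work surface, level with it; the furniture and walls round the work are solid. World frame = base frame: x ahead of the robot, y to its left, z up, the work surface at z = 0. Lengths are in mm, angles in rad, forces in N, time in s.
With the tool pointing down it reaches from about 325 to 900 mm from the base axis. Payload 3.5 kg.
Tool frame: the origin (TCP) lies on the centre line of the jaws, within the pads' length; the fingertips stand tcp_to_tips ahead of it and the grasp point (between the pads) lies 8 mm behind it (tcp_to_tips is the distance from the TCP to the fingertips, in mm); z points along the fingers, y is the direction in which the jaws open and shut (so a half turn about z gives the same grasp; the last joint's range is limited). The gripper opens to 85 mm and grips with 20 to 120 N. Pads are 22 mm wide; open, the fingers measure 114 mm over their backs; the gripper's body (76 mm by 85 mm) begins 54 mm behind the grasp point. The pads swing forward as they close: fully open they stand 13 mm farther back than shut.
Start: joints at [1.118, 0.276, -0.026, 1.268, 0, 1.467], TCP at [214.2, 587.146, 242.313] pointing down, gripper open.
Joint ranges: [-3.12, 3.12], [-0.85, 1.88], [-1.08, 1.24], [-1.95, 2.15], [-1.57, 1.53], [-3.14, 3.14]. Speed limits (rad/s): [2.57, 2.57, 3.14, 3.14, 3.14, 3.14].

### API

Orientations are given as a unit quaternion [w, x, y, z].
In Python, from plant import goto, move_l, move_j, set_gripper, hold, inverse_kinematics, camera, MotionError, job_done, read_t, read_joint_positions, read_qvel, read_effort, read_ee_pos, read_tool_rot, read_force, read_ft_torque, read_finger_gap, tcp_to_tips gives the robot as it stands. The module is installed in compiled form; this text tells all that it offers. Calls block until the motion is done:
- goto(position, orientation): joint-space move of the TCP to a pose.
- move_l(position, rotation=None, max_speed=150, guard=None): straight line of the TCP; rotation=None keeps the orientation; max_speed is the mean speed in mm/s. With guard (N) it stops when the force on the tool has changed by that much, and returns True; else False.
- move_j(angles): joint-space move.
- set_gripper(opening, force=None): finger opening in mm; force is the grip in N (None keeps the last); returns when the fingers have stopped.
- hold(seconds).
- inverse_kinematics(position, orientation): joint angles nearest the present ones, or None.
- camera(name): name is "side" or "top"; returns a dict with "pixels" (480x640x3 uint8, blue, green, red), "intrinsics" (3x3 intrinsics, pixels), "eye" and "rotation" of the camera in the world. Camera axes: x right, y up, looking along -z (the intrinsics and any distortion apply to the point x, -y, -z); pixel columns grow to the right and rows downward; lengths in mm; the calibration is good to about 2 mm. A picture is of the moment at which its call begins. There is no depth.
A pose or a line that the arm cannot do raises MotionError and nothing moves.
- job_done(): hands the job in, once; it reports no verdict.
Readings, each from a call of its own:
- read_t(): time.
- read_joint_positions(): joint angles.
- read_qvel(): joint speeds.
- read_effort(): joint torques, N m.
- read_ee_pos(): TCP position.
- read_tool_rot(): TCP orientation.
- read_force(): force on the tool from outside, world axes, zero at the start.
- read_ft_torque(): the same for the moment, N m.
- read_finger_gap(): finger opening in mm.
Only numpy, scipy, OpenCV 4.12 (cv2) and the standard library are available. Lean on these libraries where they do the work, as an engineer would, in place of code of your own. Each camera call takes 0.05 s, during which the arm holds its last target.

## Working session

There is one attempt and no reset: what is moved stays moved. The work goes in short steps, each a Python script; the robot and the scene stay as the last script left them, time stands still between calls to the robot, and variables do not carry over. Pictures are saved under pics/ and viewed, and the job is handed in when it is done.

```bash
mkdir -p pics
python3 - <<'E'
from plant import *
import cv2
for n in("side","top"):
    c=camera(n); cv2.imwrite(f"pics/{n}0.png",c["pixels"]); print(n,c["intrinsics"],c["eye"],c["rotation"],[k for k in c])
print(read_t(),read_ee_pos(),read_tool_rot(),tcp_to_tips if not callable(tcp_to_tips) else tcp_to_tips(),read_finger_gap(),read_force())
E
```

```text
side [[610.12098411   0.         308.36155983]
 [  0.         610.12098411 242.58755352]
 [  0.           0.           1.        ]] [ 124.46056621 -721.06880714  734.28400649] [ 0.86478344  0.42676136 -0.11850832 -0.2366012 ] ['pixels', 'intrinsics', 'eye', 'rotation']
top [[557.51051039   0.         322.01306606]
 [  0.         557.51051039 238.35708118]
 [  0.           0.           1.        ]] [ 415.66153085    4.0690583  1262.70055725] [-0.70420265 -0.0403948   0.04351802  0.70751189] ['pixels', 'intrinsics', 'eye', 'rotation']
0.1 [213.87925743 586.50986139 241.24614993] [-2.88867211e-04  1.74003128e-01  9.84744544e-01 -1.00508192e-03] 11.0 84.97319509517372 [-0.1884592  -0.98840506 -0.05456861]
```

View pics/side0.png

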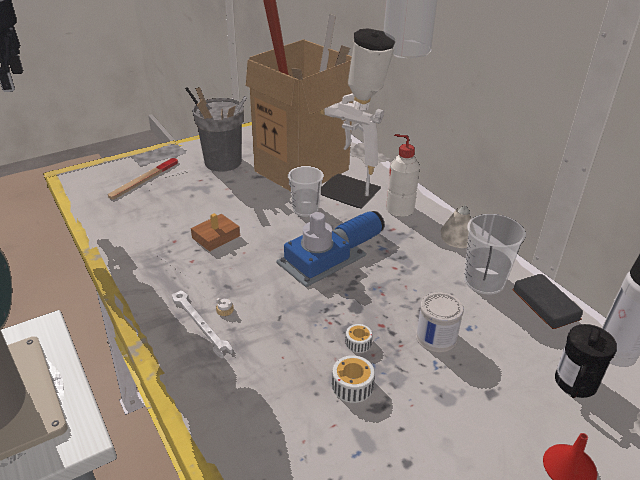

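View pics/top0.png

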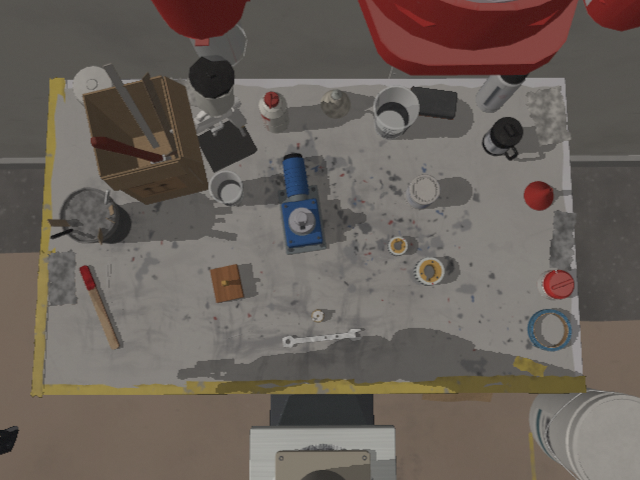

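```bash
cat > h.py <<'E'
from plant import *
import numpy as np, cv2
from scipy.spatial.transform import Rotation as R
def rot(q): q=np.asarray(q); return R.from_quat([q[1],q[2],q[3],q[0]]).as_matrix()
class Cam:
    def __init__(s,name):
        c=camera(name); s.im=c["pixels"]; s.K=np.array(c["intrinsics"]); s.e=np.array(c["eye"]); s.r=rot(c["rotation"])
    def proj(s,P):
        p=(np.atleast_2d(P)-s.e)@s.r; p=p*[1,-1,-1]; u=p@s.K.T; return u[:,:2]/u[:,2:]
    def at_z(s,uv,z):
        uv=np.atleast_2d(uv); d=np.c_[uv,np.ones(len(uv))]@np.linalg.inv(s.K).T*[1,-1,-1]@s.r.T
        return s.e+d*((z-s.e[2])/d[:,2])[:,None]
    def crop(s,x,y,w,h,k,fn): cv2.imwrite(fn,cv2.resize(s.im[y:y+h,x:x+w],None,fx=k,fy=k,interpolation=cv2.INTER_CUBIC))
def down(yaw):  # tool z down, tool y (jaw dir) at world angle yaw
    y=np.array([np.cos(yaw),np.sin(yaw),0]); z=np.array([0,0,-1.]); x=np.cross(y,z)
    q=R.from_matrix(np.c_[x,y,z]).as_quat(); return np.array([q[3],q[0],q[1],q[2]])
E
python3 - <<'E'
from h import *
t=Cam("top"); s=Cam("side")
t.crop(200,140,140,120,5,"pics/t1.png") if 0 else None
t.crop(260,140,80,120,5,"pics/t_drive.png")
t.crop(200,255,60,55,10,"pics/t_block.png")
t.crop(375,225,80,70,9,"pics/t_pul.png")
s.crop(270,195,120,90,6,"pics/s_drive.png")
s.crop(180,205,70,50,10,"pics/s_block.png")
s.crop(320,310,80,100,6,"pics/s_pul.png")
print(t.at_z([[302,221],[229,282],[429,268],[397,245]],40))
E
```

```text
[[ 600.46308647   42.46796573   40.        ]
 [ 466.30992596  202.1704336    40.        ]
 [ 494.90321819 -236.37909397   40.        ]
 [ 546.02122886 -167.11143544   40.        ]]
```

View pics/t_drive.png

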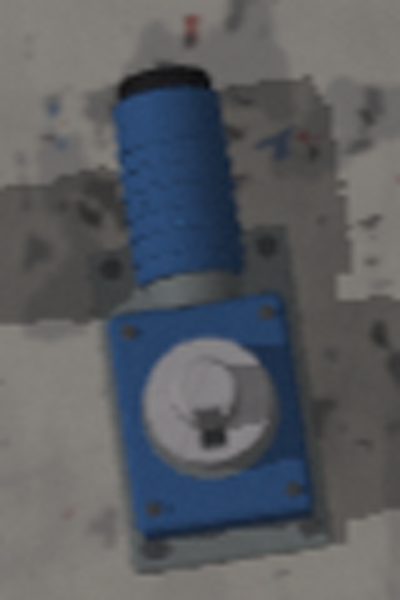

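View pics/t_block.png

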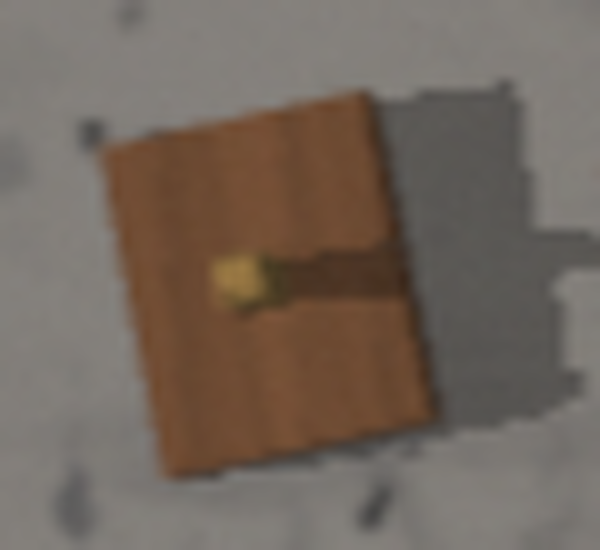

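View pics/t_pul.png

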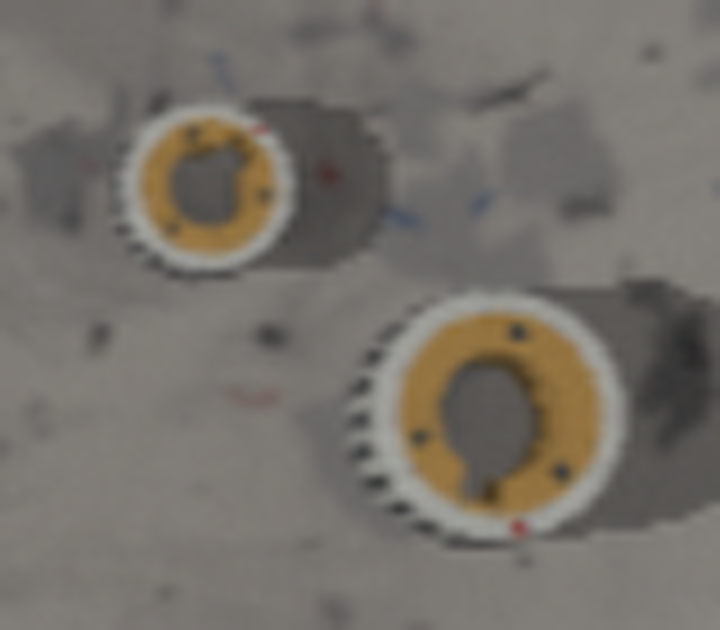

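View pics/s_drive.png

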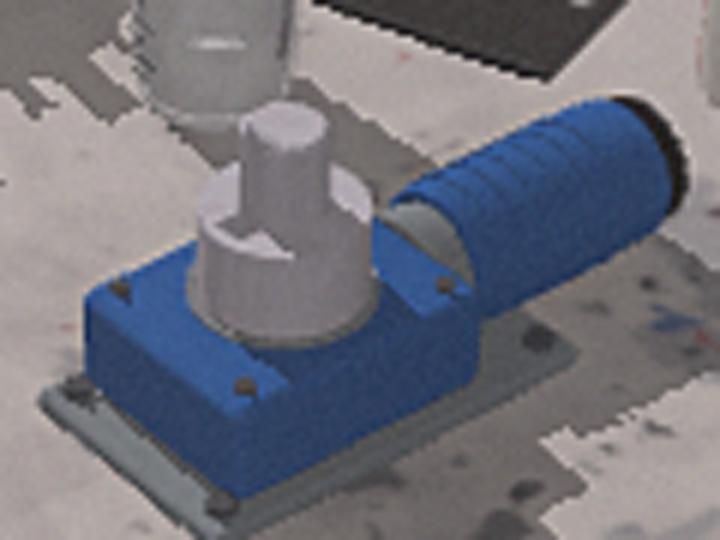

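View pics/s_block.png

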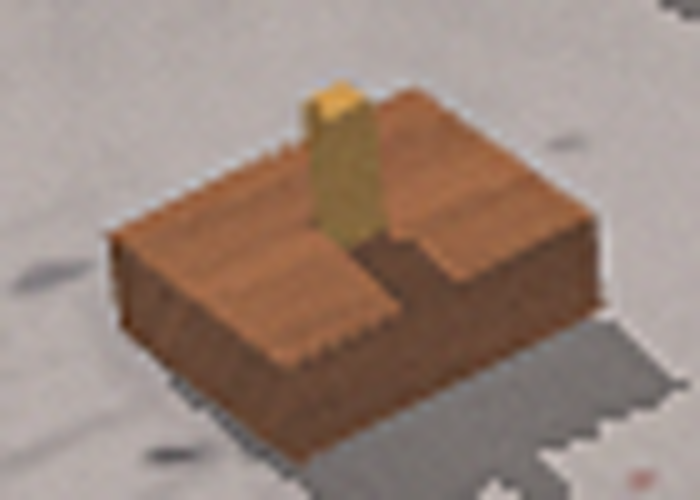

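View pics/s_pul.png

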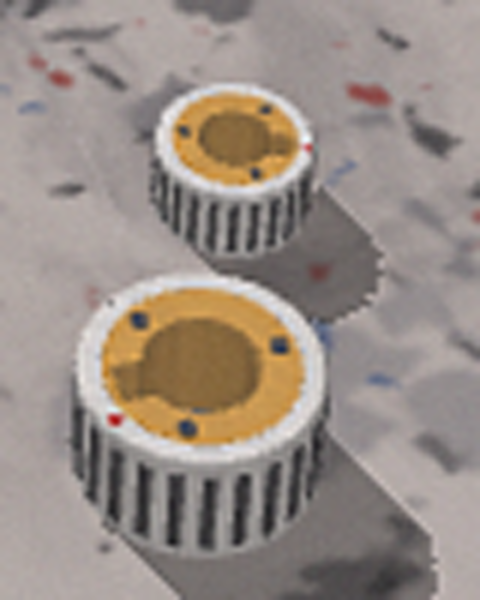

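```bash
cat > fit.py <<'E'
from h import *
from scipy.optimize import least_squares
def c(pts,o,k): return (np.array(pts,float)+.5)/k-.5+np.array(o)
def fit(cams,obs,x0):
    # obs: list of (camidx, pix, fn(local pts))
    def res(p,only=None):
        C,S=np.cos(p[2]),np.sin(p[2]); out=[]
        for ci,px,L in obs:
            if only is not None and ci!=only: continue
            L=np.atleast_2d(L); W=np.c_[p[0]+C*L[:,0]-S*L[:,1],p[1]+S*L[:,0]+C*L[:,1],L[:,2]]
            out.append((cams[ci].proj(W)-px).ravel())
        return np.concatenate(out)
    for o in (None,0,1):
        r=least_squares(res,x0,kwargs=dict(only=o),loss='soft_l1'); print(o,r.x.round(3),"rms",np.sqrt(np.mean(res(r.x,o)**2)).round(2))
        if o is None: best=r.x; print(res(best).reshape(-1,2).round(1).tolist())
    return best
E
python3 - <<'E'
from fit import *
t=Cam("top"); s=Cam("side"); cams=[t,s]
o=(260,140);o2=(270,195)
# drive: slot toward robot => local +x = image down. box assumed: fit offset free? use discs + slot
def edges(a): return a
obs=[(0,c([[209,406]],o,5),[[0,0,77]]),(0,c([[209,388]],o,5),[[0,0,107]]),(0,c([[213,437]],o,5),[[14.45,0,77]]),
     (1,c([[284,127]],o2,6),[[0,0,107]])]
p=fit(cams,obs,[600,42,np.pi])
for nm,cc,oo,k in(("t",t,o,5),("s",s,o2,6)):
    w,h=(80,120) if nm=="t" else (120,90)
    im=cv2.resize(cc.im[oo[1]:oo[1]+h,oo[0]:oo[0]+w],None,fx=k,fy=k,interpolation=cv2.INTER_CUBIC)
    C,S=np.cos(p[2]),np.sin(p[2]); a=np.linspace(0,2*np.pi,60)
    for L in (np.c_[27*np.cos(a),27*np.sin(a),0*a+77],np.c_[12*np.cos(a),12*np.sin(a),0*a+107],np.c_[14*np.cos(a),14*np.sin(a),0*a+77],np.array([[8.7,5.8,77],[20.2,5.8,77],[20.2,-5.8,77],[8.7,-5.8,77],[8.7,5.8,77]])):
        W=np.c_[p[0]+C*L[:,0]-S*L[:,1],p[1]+S*L[:,0]+C*L[:,1],L[:,2]]
        q=((cc.proj(W)-oo+.5)*k-.5).round().astype(int); cv2.polylines(im,[q],False,(0,255,0),1)
    cv2.imwrite(f"pics/ov_{nm}.png",im)
# block
o=(200,255);o2=(180,205)
B=np.array([[37.5,30,25],[37.5,-30,25],[-37.5,-30,25],[-37.5,30,25]])
# top crop corners: TL(103,148) TR(368,92) BR(437,425) BL(167,478); long side near vertical (x world)
obs=[(0,c([[103,148],[368,92],[437,420],[167,476]],o,10),B),(0,c([[238,281]],o,10),[[0,0,55]]),
 (1,c([[340,100]],o2,10),[[0,0,55]]),
 (1,c([[108,235],[293,367],[597,215],[412,88]],o2,10),B[[3,2,1,0]])]
print("block");fit(cams,obs,[466,202,.15])
# which corners in side? try alternative
obs[3]=(1,obs[3][1],B[[2,1,0,3]]);fit(cams,obs,[466,202,.15]);obs[3]=(1,obs[3][1],B[[3,2,1,0]])
# pulley
o=(375,225);o2=(320,310)
obs=[(0,c([[500,415]],o,9),[[0,0,36]]),(0,c([[519,528]],o,9),[[28.5,0,36]]),(1,c([[201,368]],o2,6),[[0,0,36]]),(1,c([[115,420]],o2,6),[[28.5,0,36]])]
print("pulley");p=fit(cams,obs,[495,-236,np.pi])
k=t.at_z(c([[487,480]],o,9),36)[0][:2]; k2=s.at_z(c([[127,379]],o2,6),36)[0][:2]
for z in(k,k2): d=z-p[:2]; print("keyway ang",np.arctan2(d[1],d[0]),np.hypot(*d))
E
```

```text
None [597.017  42.211   3.229] rms 0.45
[[0.2, -0.8], [-0.3, 0.7], [-0.0, -0.4], [-0.2, 0.5]]
0 [596.593  42.078   3.222] rms 0.45
1 [598.219  43.388   3.142] rms 0.0
block
None [4.65357e+02 2.11107e+02 2.19000e-01] rms 0.38
[[-0.5, -0.1], [-0.5, -0.5], [-0.4, -0.2], [-0.1, 0.2], [0.4, -0.5], [-0.1, 0.4], [-0.0, 0.5], [-0.6, 0.8], [0.0, 0.3], [0.3, 0.4]]
0 [4.64854e+02 2.10577e+02 2.10000e-01] rms 0.28
1 [4.66106e+02 2.12452e+02 2.30000e-01] rms 0.17
None [4.65081e+02 2.11349e+02 1.32000e-01] rms 12.39
[[0.7, -1.4], [1.0, 0.5], [-1.8, 1.3], [-1.9, -0.5], [0.3, -0.3], [-0.3, 0.4], [15.7, 13.7], [30.1, -13.7], [-16.4, -12.1], [-30.4, 13.9]]
0 [4.64854e+02 2.10577e+02 2.10000e-01] rms 0.28
1 [466.02  212.638 -70.593] rms 2.46
pulley
None [ 490.025 -239.195    3.269] rms 0.27
[[-0.1, -0.3], [-0.2, -0.0], [0.2, -0.1], [-0.2, 0.6]]
0 [ 489.587 -239.416    3.28 ] rms 0.1
1 [ 490.361 -238.961    3.26 ] rms 0.26
keyway ang 2.941779416672221 16.95707217043244
keyway ang 2.801127637688991 18.97296718359543
```

View pics/ov_t.png

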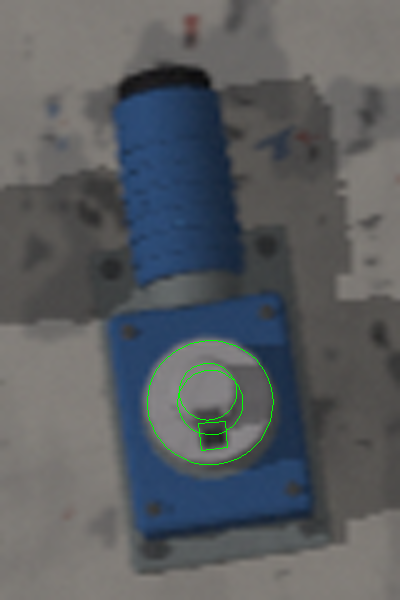

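View pics/ov_s.png

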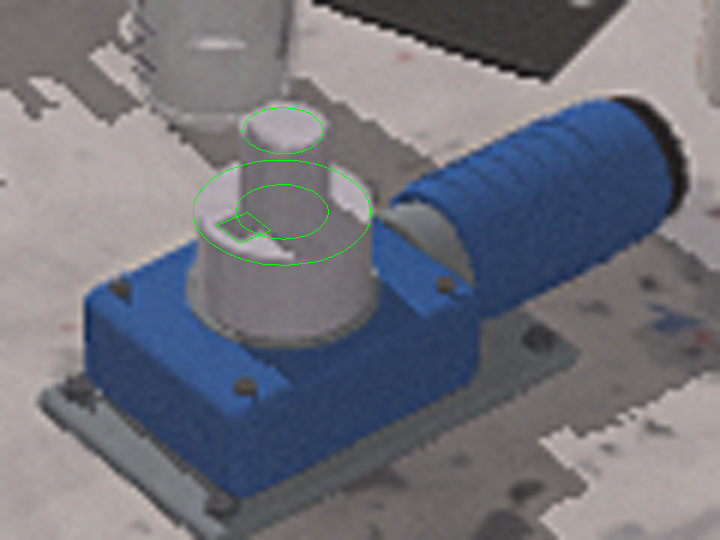

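Run:
```python
from h import *
for p,y in (([465.3,211.3,110],1.79),([465.3,211.3,110],1.79-np.pi),([597,42,150],1.70),([597,42,150],1.7-np.pi),([490,-239,100],-.66),([490,-239,100],-.66+np.pi),([597,42,150],-.26),([597,42,150],-.26+np.pi)):
    q=inverse_kinematics(p,down(y)); print(p,round(y,2),None if q is None else np.round(q,2))
q=down(1.79)
goto([465.3,211.3,115],q); print(read_t(),read_ee_pos(),read_force())
print(move_l([465.3,211.3,51],max_speed=100,guard=8)); print(read_t(),read_ee_pos(),read_force())
f0=read_force()
set_gripper(10-4,force=40); print(read_t(),read_finger_gap(),read_ee_pos(),read_force())
t=Cam("top");s=Cam("side"); cv2.imwrite("pics/g_t.png",t.im);s.crop(150,150,120,100,6,"pics/g_s.png")
```

```text
[465.3, 211.3, 110] 1.79 [ 0.3   0.19 -0.44  0.94  0.    0.08]
[465.3, 211.3, 110] -1.35 [ 0.3   0.19 -0.44  0.94  0.   -3.06]
[597, 42, 150] 1.7 [-0.04  0.29 -0.21  1.07  0.   -0.17]
[597, 42, 150] -1.44 [-0.04  0.29 -0.21  1.07  0.    2.97]
[490, -239, 100] -0.66 [-0.57  0.25 -0.38  0.94  0.    1.66]
[490, -239, 100] 2.48 [-0.57  0.25 -0.38  0.94  0.   -1.48]
[597, 42, 150] -0.26 [-0.04  0.29 -0.21  1.07  0.    1.79]
[597, 42, 150] 2.88 [-0.04  0.29 -0.21  1.07  0.   -1.35]
2.0167 [465.58656257 211.96405819 115.38034038] [ 0.21943217 -0.70748557 -0.24911338]
False
2.8083 [465.72740827 211.56604349  51.35420472] [ 0.67402046  0.30665644 -0.08275356]
3.4917 8.201770454781368 [465.46119378 211.32974499  51.2183762 ] [0.03042085 0.56546359 1.93365851]
```

View pics/g_s.png

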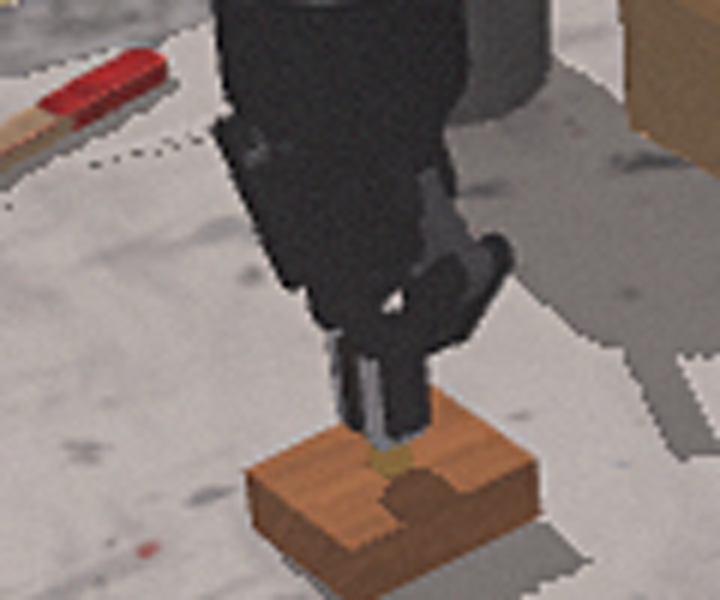

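Run:
```python
from fit import *
t=Cam("top");s=Cam("side")
A=t.at_z(c([[108,320],[280,293],[314,512],[138,537]],(260,140),5),45)
B=s.at_z(c([[85,298],[243,413],[478,297]],(270,195),6),45)
print(A.round(1),B.round(1))
an=lambda d:np.arctan2(d[1],d[0])
print([round(an(A[i]-A[j])%(np.pi/2),3) for i,j in((1,2),(0,3),(0,1),(3,2))],[round(an(B[i]-B[j])%(np.pi/2),3) for i,j in((0,1),(1,2))])
print(np.linalg.norm(A[0]-A[3]),np.linalg.norm(A[0]-A[1]),np.linalg.norm(B[0]-B[1]),np.linalg.norm(B[2]-B[1]), A.mean(0),(B[0]+B[2])/2)
move_l([465.3,211.3,150],max_speed=150)
print(read_t(),read_finger_gap(),read_force())
```

```text
[[638.9  88.4  45. ]
 [650.7  12.1  45. ]
 [552.9  -2.5  45. ]
 [542.2  74.8  45. ]] [[544.2  71.3  45. ]
 [557.5  -1.4  45. ]
 [649.   10.2  45. ]]
[np.float64(0.148), np.float64(0.139), np.float64(0.154), np.float64(0.137)] [np.float64(0.182), np.float64(0.127)]
97.65881290014731 77.16598021916906 73.99045213130447 92.2445976997417 [596.14938713  43.20240117  45.        ] [596.59585973  40.77787443  45.        ]
4.5 8.57224779254447 [-0.17500799  0.18443767 -0.74306814]
```

Run:
```python
from fit import *
y=np.pi/2+.145
u=np.array([np.cos(np.pi+.145),np.sin(np.pi+.145)]); D=np.array([597,42.2])
p=D+32*u
goto([*p,150],down(y)); move_l([*p,134],max_speed=100)
print(read_t(),read_ee_pos(),read_force(),p)
t=Cam("top");s=Cam("side"); t.crop(270,170,80,80,8,"pics/k_t.png");s.crop(260,180,110,90,7,"pics/k_s.png")
```

```text
5.625 [563.70751155  39.0365516  133.09936323] [ 0.4383331   0.86089219 -0.38777542] [565.33581101  37.57624225]
```

View pics/k_t.png

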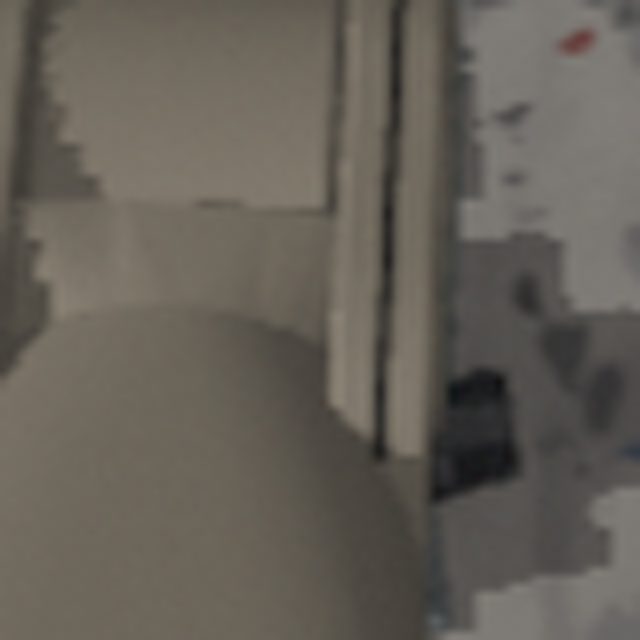

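View pics/k_s.png

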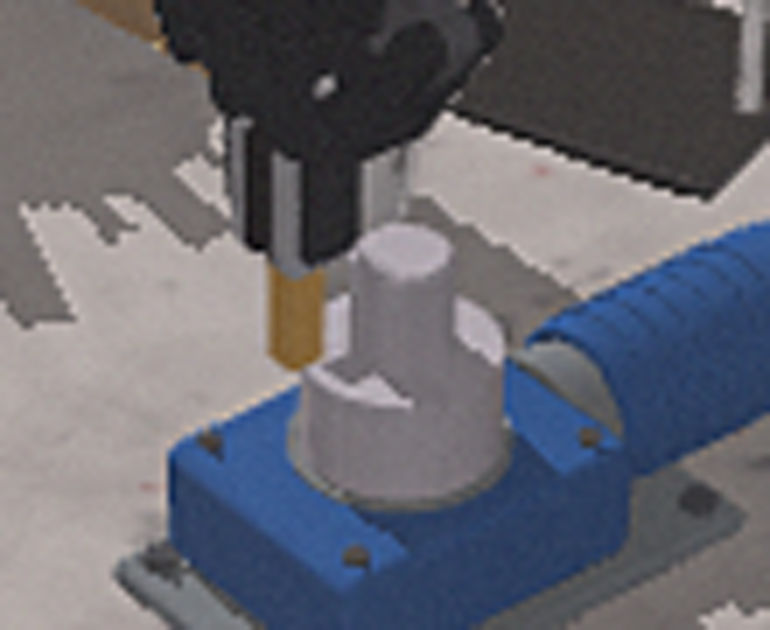

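Run:
```python
from fit import *
print(read_t(),read_ee_pos(),read_force())
y=np.pi/2+.145
u=np.array([np.cos(np.pi+.145),np.sin(np.pi+.145)]);v=np.array([-u[1],u[0]])
s=Cam("side"); s.crop(260,180,110,90,7,"pics/k_s2.png")
p=read_ee_pos(); print(p,read_tool_rot(),down(y))
for f in(86.5,87.8,89):
  W=[[*(p[:2]+a*5*u+b*5*v),f] for a in(1,-1) for b in(1,-1)]
  print(f,((s.proj(W)-[260,180]+.5)*7-.5).round(0).tolist())
```

```text
5.725 [565.03009291  38.54077291 134.19237462] [ 0.43832588 -0.62946422 -0.0462253 ]
[565.34652685  38.32560979 134.44073678] [ 2.70359724e-04 -7.30560336e-02  9.97327801e-01 -6.05270416e-06] [ 0.         -0.0724365   0.99737303  0.        ]
86.5 [[298.0, 383.0], [273.0, 364.0], [328.0, 368.0], [304.0, 350.0]]
87.8 [[298.0, 379.0], [273.0, 360.0], [328.0, 364.0], [304.0, 346.0]]
89 [[298.0, 375.0], [273.0, 357.0], [328.0, 360.0], [304.0, 342.0]]
```

```bash
python3 -c "
import cv2
a=cv2.imread('pics/k_s2.png');cv2.imwrite('pics/k_s3.png',cv2.resize(a[180:480,200:550],None,fx=2,fy=2))"
```

```text
(no output)
```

View pics/k_s3.png

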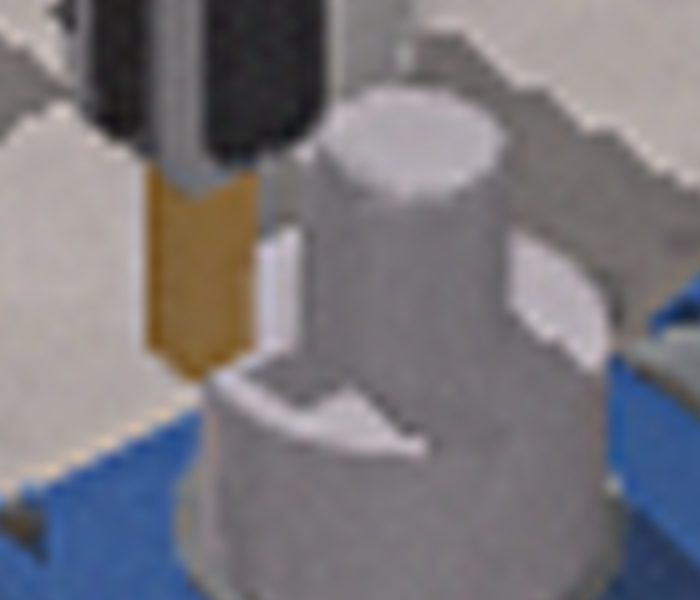

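Run:
```python
from fit import *
print(read_ee_pos(),read_force())
s=Cam("side"); P=lambda W:((((s.proj(W)-[260,180]+.5)*7-.5)-[200,180])*2).round(0)
a=np.linspace(0,2*np.pi,200)
for D in([597,42.2],[598,42.2],[597,43.2]):
  for r,z in((12,107),(14,95),(27,77)):
    q=P(np.c_[D[0]+r*np.cos(a),D[1]+r*np.sin(a),0*a+z]); print(D,r,z,"x",q[:,0].min(),q[:,0].max(),"y",q[:,1].min(),q[:,1].max())
```

```text
[565.34652685  38.32560979 134.44073678] [ 0.4912232  -0.38213889  0.06259804]
[597, 42.2] 12 107 x 306.0 493.0 y 101.0 208.0
[597, 42.2] 14 95 x 290.0 507.0 y 168.0 294.0
[597, 42.2] 27 77 x 190.0 604.0 y 223.0 468.0
[598, 42.2] 12 107 x 313.0 500.0 y 98.0 206.0
[598, 42.2] 14 95 x 297.0 514.0 y 166.0 292.0
[598, 42.2] 27 77 x 196.0 611.0 y 220.0 465.0
[597, 43.2] 12 107 x 302.0 489.0 y 97.0 204.0
[597, 43.2] 14 95 x 286.0 503.0 y 164.0 290.0
[597, 43.2] 27 77 x 186.0 600.0 y 219.0 464.0
```

```bash
cat >> fit.py <<'E'
YA=np.pi/2+.145
u=np.array([np.cos(np.pi+.145),np.sin(np.pi+.145)]);v=np.array([-u[1],u[0]])
D=np.array([597.7,41.9])
def loc():  # radial, tangential of TCP
    p=read_ee_pos(); d=p[:2]-D; return np.round([d@u,d@v,p[2]],2)
def P(r,w,z): return [*(D+r*u+w*v),z]
def F():
    f=np.array(read_force()); return np.round([f[:2]@u,f[:2]@v,f[2]],2)
E
python3 - <<'E'
from fit import *
hold(.3); print(loc(),F())
move_l(P(24,0,134),max_speed=50); hold(.2); print(loc(),F())
g=move_l(P(10.5,0,134),max_speed=20,guard=5); print(g,loc(),F()); hold(.1); print(loc(),F(),read_t())
E
```

```text
[ 32.52  -0.3  134.21] [ 0.14  0.19 -0.23]
[ 24.16  -0.   133.9 ] [ 0.77  0.48 -0.87]
True [ 12.92  -0.43 133.17] [ 0.51  0.32 -0.14]
[ 13.37  -0.55 132.63] [-0.46  1.03 -0.41] 7.375
```

Run:
```python
from fit import *
p=loc(); r=14.0
move_l(P(r,0,133.5),max_speed=20); hold(.15); print(loc(),F())
g=move_l(P(r,4,133.5),max_speed=15,guard=4); print(g,loc(),F())
a=loc()[1]
move_l(P(r,a-.6,133.5),max_speed=15); print(loc(),F())
g=move_l(P(r,a-5,133.5),max_speed=15,guard=4); print(g,loc(),F(),read_t())
```

```text
[ 14.19  -0.21 133.26] [-0.48  0.46 -1.16]
True [ 1.4570e+01 -6.0000e-02  1.3279e+02] [-0.87 -0.79 -0.25]
[ 14.08  -0.47 133.36] [-0.27  1.24 -0.08]
True [ 14.42  -2.13 132.97] [-0.4   2.18  0.1 ] 8.5583
```

Run:
```python
from fit import *
move_l(P(13.9,-1.0,133.5),max_speed=20); hold(.2); print(loc(),F())
g=move_l(P(13.9,-1.0,119.5),max_speed=25,guard=4); print(g,loc(),F()); hold(.2); print(loc(),F(),read_t(),read_finger_gap())
s=Cam("side");s.crop(260,180,110,90,7,"pics/k_s4.png")
```

```text
[ 14.17  -1.12 133.22] [-0.82  0.25 -0.13]
False [ 13.91  -1.01 119.4 ] [-0.23 -0.13 -0.54]
[ 13.9   -0.99 119.61] [-0.26  0.38 -0.92] 9.925 8.733267605713056
```

View pics/k_s4.png

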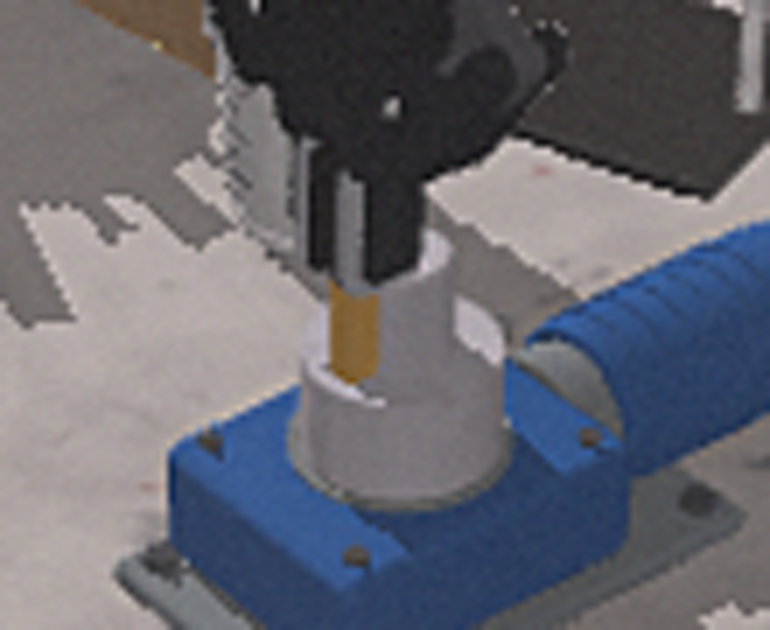

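Run:
```python
from fit import *
set_gripper(30); hold(.3); print(loc(),F(),read_finger_gap(),read_t())
move_l(P(13.9,-1,170),max_speed=150)
goto([500,-80,200],down(YA)); set_gripper(85); print(read_t())
t=Cam("top");s=Cam("side");s.crop(260,180,110,90,7,"pics/k_s5.png");t.crop(260,170,80,80,8,"pics/k_t5.png"); cv2.imwrite("pics/all5.png",t.im)
```

```text
[ 13.91  -1.   119.51] [-0.46  0.48  0.12] 30.101188017633234 10.6167
12.3333
```

View pics/k_s5.png

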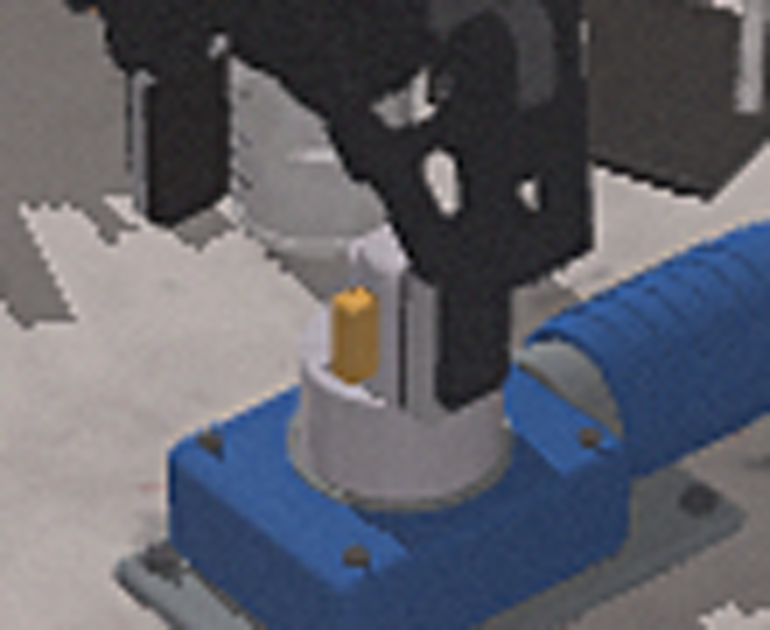

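View pics/k_t5.png

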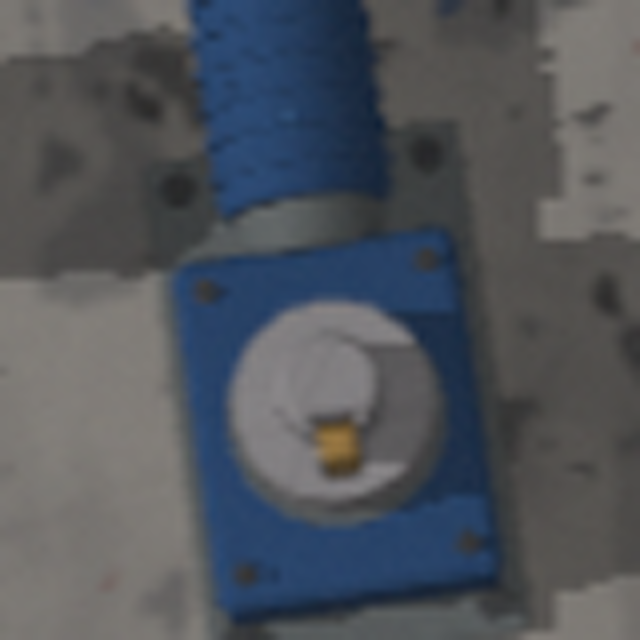

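Run:
```python
from fit import *
q=down(2.48)
goto([490,-239.2,110],q); hold(.15); print(read_t(),read_ee_pos())
g=move_l([490,-239.2,17],max_speed=120,guard=8); hold(.1); print(g,read_ee_pos(),read_force())
set_gripper(55,force=60); print(read_finger_gap(),read_ee_pos(),read_force(),read_t())
move_l([490,-239.2,40],max_speed=60); print(read_finger_gap(),read_force()); hold(.2)
t=Cam("top");s=Cam("side");s.crop(290,270,120,130,5,"pics/p_s.png"); t.crop(380,190,100,110,5,"pics/p_t.png"); print(read_force(),read_t())
```

```text
13.5667 [ 490.55784625 -238.72239056  110.68607819]
False [ 490.9006194  -239.76408946   18.01974419] [-0.49825655 -1.23644462  0.10631932]
60.421569618243645 [ 490.78326864 -239.72651307   18.33533212] [-0.7002717   1.38603103  5.10607134] 14.9417
60.45994088121515 [-0.13498571  0.1535975  -3.90437073]
[-0.04270225  0.66787335 -3.68581376] 15.775
```

View pics/p_s.png

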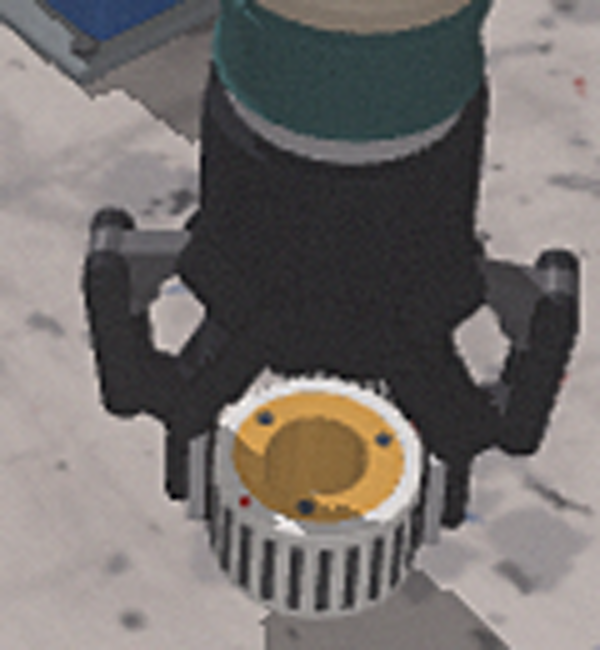

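Run:
```python
from fit import *
A=[598.0,42.7]
move_l([490,-239.2,110],max_speed=150)
goto([*A,150],down(2.90)); move_l([*A,131],max_speed=80); hold(.25)
print(read_t(),read_ee_pos(),read_force(),read_finger_gap())
s=Cam("side");s.crop(250,150,120,110,6,"pics/q_s.png")
```

```text
18.1917 [598.4101327   42.58964995 131.47136439] [ 0.76527329 -0.13823395 -2.91331362] 60.0825732701575
```

View pics/q_s.png

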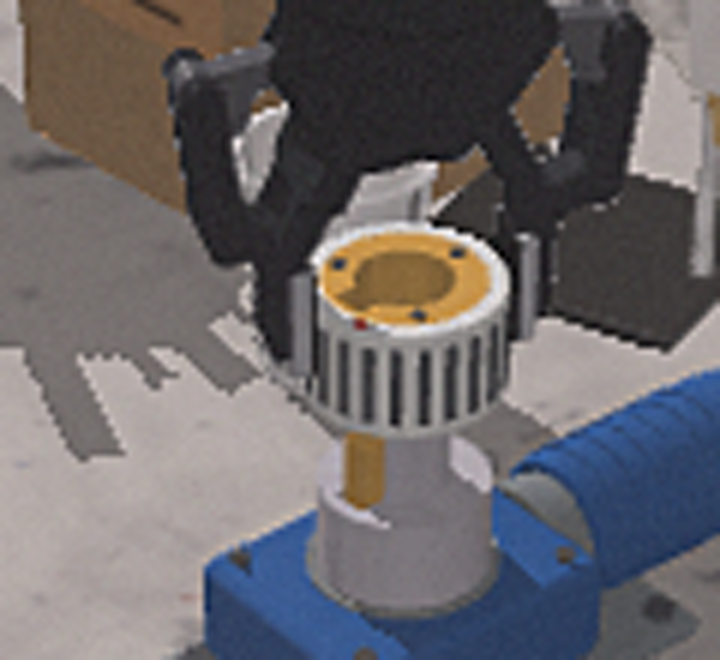

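Run:
```python
from fit import *
A=[598.0,42.7]
s=Cam("side")
k=lambda W:((s.proj(W)-[250,150]+.5)*6-.5).round(0)
a=np.linspace(0,2*np.pi,200)
for r,z in((31,149),(31,113),(27,77)):
    q=k(np.c_[A[0]+r*np.cos(a),A[1]+r*np.sin(a),0*a+z]); print(z,q[:,0].min(),q[:,0].max(),q[:,1].min(),q[:,1].max())
g=move_l([*A,117],max_speed=25,guard=5); print(g,read_ee_pos(),read_force())
hold(.1);print(read_t(),read_ee_pos(),read_force(),read_ft_torque())
```

```text
149 300.0 512.0 224.0 340.0
113 301.0 509.0 324.0 442.0
77 315.0 492.0 428.0 533.0
False [598.34519801  42.71967767 116.87978467] [ 2.03726714  0.97674914 -5.86361506]
19.1 [598.29478458  42.73389427 116.97451185] [ 1.77558201  0.09249746 -5.15474229] [ 0.01811909 -0.41895569  0.06947   ]
```

Run:
```python
from fit import *
A=[598.0,42.7]
print(read_force(),read_ft_torque())
g=move_l([*A,108],max_speed=15,guard=5); print(g,read_ee_pos(),read_force())
hold(.1);print(read_t(),read_ee_pos(),read_force(),read_ft_torque(),read_finger_gap())
s=Cam("side");s.crop(250,150,120,110,6,"pics/q_s2.png")
```

```text
[ 1.77558201  0.09249746 -5.15474229] [ 0.01811909 -0.41895569  0.06947   ]
False [598.31709019  42.70728601 107.95360157] [ 3.61901074  0.46990407 -5.31598204]
19.95 [598.30751683  42.71416629 107.93942348] [ 4.55322818  0.64650597 -4.28335562] [ 0.044631   -0.73540286  0.02768953] 60.270169602161324
```

View pics/q_s2.png

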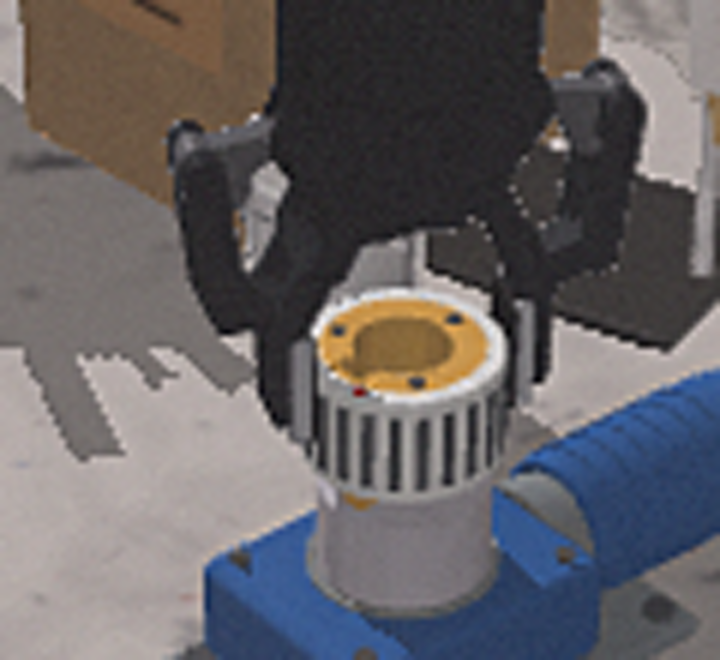

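Run:
```python
from fit import *
A=[598.7,42.8]
move_l([*A,107],max_speed=15);hold(.1);print(read_force(),read_ft_torque())
g=move_l([*A,97],max_speed=20,guard=5); print(g,read_ee_pos(),read_force())
if not g: g=move_l([*A,90],max_speed=10,guard=5); print(g,read_ee_pos(),read_force())
hold(.1);print(read_t(),read_ee_pos(),read_force(),read_ft_torque(),read_finger_gap())
s=Cam("side");s.crop(250,150,120,110,6,"pics/q_s3.png")
```

```text
[ 1.03678661 -0.6153574  -4.45794564] [-0.03404347 -0.42782259 -0.02578275]
False [598.37692479  42.82737792  96.58592725] [ 1.07633097  0.1314632  -5.3366889 ]
True [598.41205115  42.80597445  95.37445966] [-0.90658587 -0.00930436  6.07085895]
21.4583 [598.40132046  42.81501201  95.3495012 ] [-0.5310445   0.77714955  6.92581294] [-0.00902151 -0.01439363 -0.0117108 ] 60.35744053292766
```

View pics/q_s3.png

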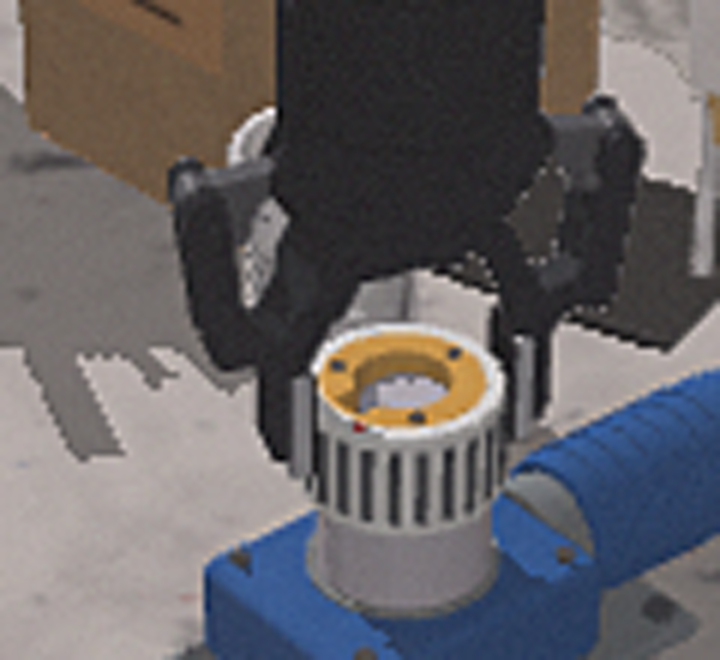

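Run:
```python
from fit import *
set_gripper(85); hold(.2); print(read_force(),read_finger_gap())
p=read_ee_pos(); move_l([598.7,42.8,190],max_speed=150)
goto([480,-120,220],down(2.9)); hold(.2); print(read_t())
t=Cam("top");s=Cam("side");s.crop(250,170,120,100,6,"pics/z_s.png");t.crop(260,170,80,80,8,"pics/z_t.png"); cv2.imwrite("pics/z_all.png",s.im)
```

```text
[-0.63214443 -0.12357699 -0.25810511] 85.36798434076597
23.9
```

View pics/z_s.png

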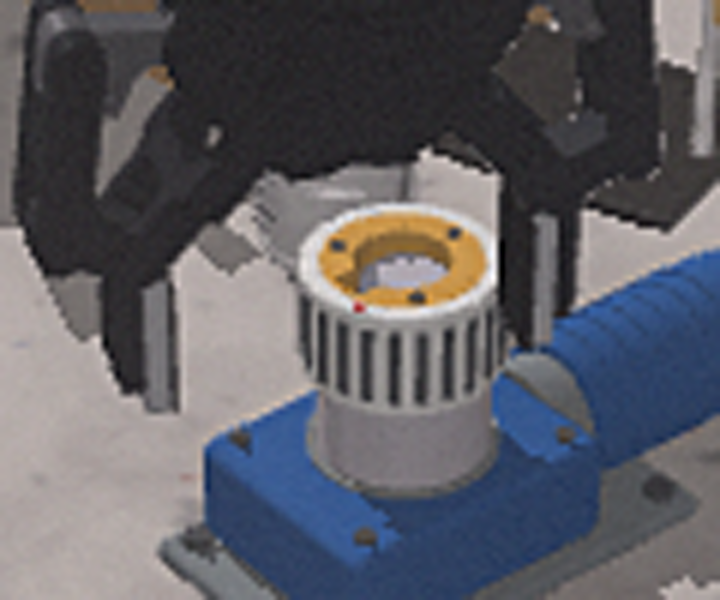

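View pics/z_t.png

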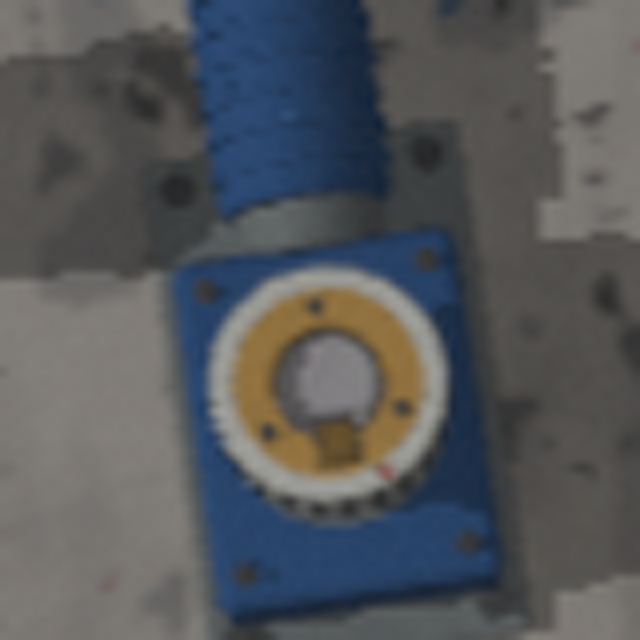

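The top crop shows the key inside the keyway at about (337,440) and the shaft centred in the bore. The side crop shows the pulley flat on the shoulder, with the gripper clear of it.

```bash
python3 -c "
from plant import *
hold(.3); print(read_force(),read_t()); job_done()"
```

```text
[-0.22618926  0.39723604 -0.0006314 ] 24.3
the job is handed in; nothing more can be done
```

The pulley is fitted and the job is handed in at about 24 s of the 72 s allowed. No verdict was reported.

- **Key:** I took it from the block and slid it sideways into the open slot. I felt for the back and both side walls with light guarded touches (4–5 N), then released it with its foot in the pocket. It dropped onto the floor: the side picture showed about 22 mm of it above the shoulder, as it should be.
- **Pulley:** I gripped the larger pulley across the rim, turned it so the keyway (read from the pictures) faced the key, and lowered it in guarded steps. It passed over the key on the first try, without turning to search. I eased out a side load of about 4.5 N on the way. It seated at about 11 N of contact, under the 30 N limit. The tool height then matched the shoulder height to within about 1 mm.
- **Last checks:** After letting go, the pictures showed the pulley flat on the shoulder, the key in the keyway and the gripper clear of everything. The force reading was near zero. I touched nothing else on the bench.
- **Disagreements:** The two cameras differed by up to 2 mm on positions. The shaft axis found by feel was about 1 mm from the picture estimate, and I used the felt position.

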